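# Lock a cutting board into its prep-table station

## Task

Get the cutting board ready for work: without picking it up, push it along the table until its long edge is fully home and flush against the steel fence, and only then flip both latch levers inward over centre so that they snap over and their rubber feet clamp the board. Nothing is grasped or lifted: use only the fingertips or the outside of the fingers, and leave everything else on the table where it stands.

Things in the scene. Friction and masses are not known exactly. Their poses are not given: they have to be found in the camera images.
- station: fixed steel U frame: fence 316 mm long, 12 thick, 30 high, with an arm (24 wide, 8 high) at each end reaching 125 mm towards the robot, 268 mm apart inside, each with a latch post 44 x 24, 52 high. Origin on the table, middle of the fence's board-side face; x from the board into the fence (away from the robot, turned up to 0.25 rad), y left along the fence, z up
- board: white plastic cutting board, loose, 140 (x) x 240 (y) x 20 mm high, about 0.6 kg, flat on the table between the station's arms, 35 to 70 mm short of the fence. Origin at the centre of its underside, axes along its edges, x towards the fence. Home: its far long edge touches the fence, origin at x = -70 mm in the station's frame
- left_latch (a joint): left latch lever (+y side): 90 mm bar from left_pivot, outer half an 18 mm thick black grip. Rad: 0 = open, handle leaning 35 deg outward (+y), away from the board; grows as it swings inward; 0.61 = upright, centre; about 1.2 = latched, foot on the board; stop 1.32. Sprung away from 0.61: short of it, it falls back open; past it, it snaps over by itself. About 3 to 5 N on the grip starts it
- right_latch (a joint): right latch lever (-y side): 90 mm bar from right_pivot, outer half an 18 mm thick black grip. Rad: 0 = open, handle leaning 35 deg outward (-y), away from the board; grows as it swings inward; 0.61 = upright, centre; about 1.2 = latched, foot on the board; stop 1.32. Sprung away from 0.61: short of it, it falls back open; past it, it snaps over by itself. About 3 to 5 N on the grip starts it
- left_grip (a point): point on the centre line of the left latch's handle, in its black grip, 80 mm from the pivot and 10 mm from the handle's end; about 106 mm above the table when open. Moves with the lever
- right_grip (a point): the same point on the right latch's handle
- left_pivot (a point): hinge axis of the left latch, at the middle of its post: in the station's frame x = -90, y = +146, z = 40 mm. Fixed
- right_pivot (a point): hinge axis of the right latch: in the station's frame x = -90, y = -146, z = 40 mm. Fixed
- left_foot (a point): ball-shaped rubber foot, 14 mm across, on the left latch's short arm, this point is its centre, 50 mm from the pivot, raised over the board's left end when open (about 80 mm high), pressing the board's top when latched
- right_foot (a point): the same on the right latch
- jar: bystander: amber glass jar, 52 mm across, 62 mm high, beside one near corner of the board. Origin under its centre
- shaker: bystander: steel shaker, 44 mm across, 77 mm high, beside the other near corner of the board (they may be swapped). Origin under its centre
- ramekin: bystander: white bowl, 80 mm across, 45 mm high, behind the fence. Origin under its centre
- tub: bystander: white lidded tub, 72 mm across, 70 mm high, behind the fence (may be swapped with the bowl). Origin under its centre
- squeeze: bystander: clear squeeze bottle, 60 mm across, 150 mm high, to the right of the station. Origin under its centre
- knife: bystander: kitchen knife with grey handle, 210 mm long, 14 mm high, lying left of the station. Origin on the table near its middle

How it is judged:
On the way, in this order (a step that is already met when the one before it is completed fails the run):
1. the board is home against the fence, both latches still open (x of board in the frame of station above -0.074 m and angle between the y axis of board and the y axis of station, either way round below 0.035 rad and value of joint each of left_latch, right_latch below 0.3 rad), for 0.2 s.
2. both latches have snapped over onto the board (value of joint each of left_latch, right_latch above 1.1 rad), for 0.2 s.
At the end, for the whole second after the job is handed in: The board is at rest within 4 mm of the fence and parallel to it within 2 degrees, both latch levers are over (1.1 to 1.28 rad) and each rubber foot is down on the board's top (its centre less than 30 mm above the board's underside), held there by the latch's spring (all of step 2 and x of board in the frame of station above -0.074 m and angle between the y axis of board and the y axis of station, either way round below 0.035 rad and value of joint each of left_latch, right_latch below 1.28 rad and z of each of left_foot, right_foot in the frame of board below 0.03 m and linear speed of board below 0.01 m/s); the robot touches nothing.
It fails at once if the board is lifted or tipped (height (world z) of board above 0.012 m or angle between board's own z axis and vertical above 0.1 rad).
It fails at once if a latch is thrown over while the board is more than 8 mm from home (x of board in the frame of station below -0.078 m and value of joint any of left_latch, right_latch above 0.8 rad).
It fails at once if a bystander is moved by more than 30 mm, or knocked over (distance of any of jar, shaker, ramekin, tub, squeeze, knife from where it was at the start of the episode above 0.03 m or angle between any of jar, shaker, ramekin, tub, squeeze, knife's own z axis and vertical above 0.5 rad).
It also fails if it takes over 58 s, if anything falls off the work surface, if the arm or the gripper's body presses on something with over 40 N, if the wrist force passes 120 N, or if a joint passes its speed limit or range.

## Robot

A 6-joint arm with a two-finger parallel gripper is mounted at the origin on the work surface. World frame = base frame: x ahead of the robot, y to its left, z up, the work surface at z = 0. Lengths are in m, angles in rad, forces in N, time in s.
With the tool pointing down it reaches from about 0.15 to 0.775 m from the base axis. Payload 6.1 kg.
Tool frame: the origin (TCP) lies on the centre line of the jaws, within the pads' length; the fingertips stand 25 mm ahead of it and the grasp point (between the pads) lies 6 mm ahead of it; z points along the fingers, y is the direction in which the jaws open and shut (so a half turn about z gives the same grasp; the last joint's range is limited). The gripper opens to 85 mm and grips with 20 to 120 N. Pads are 22 mm wide; open, the fingers measure 114 mm over their backs; the gripper's body (76 mm by 85 mm) begins 54 mm behind the grasp point. The pads swing forward as they close: fully open they stand 13 mm farther back than shut.
Start: joints at [1.341, 0.126, -0.04, 1.405, 0, 1.571], TCP at [0.12, 0.511, 0.256] pointing down, gripper open.
Joint ranges: [-2.72, 2.72], [-0.95, 1.95], [-1.27, 1.35], [-1.78, 2.02], [-1.46, 1.47], [-3.14, 3.14]. Speed limits (rad/s): [2.39, 2.39, 3.01, 3.14, 3.14, 3.14].

## Interface

Orientations are given as a 3x3 rotation matrix whose columns are the frame's x, y, z axes.
In Python, from workcell import env gives the robot as it stands.
- The arm moves only by the tool carry_out, never from a script. Its arguments are lists of equal length, an entry for each row: "delta_pos": the shift along the world's x, y, z in mm, a list of three; "delta_rot": the turn, a rotation vector about the world's x, y, z in units of 6 degrees (1.0 is 6 degrees), a list of three; "hand": the finger opening in mm, from 0 to 85.4. A call has 1 to 10 rows; each row is the pose to reach, as a shift and turn from the pose commanded when the call began; what a row does not reach only later rows make up. A row lasts 1/12 s, in which the tool goes at most 41.7 mm and 7.16 degrees, less where a joint would pass 70% of its speed; a pose out of reach is approached as far as the arm can. A call with a gripper value outside its range is refused whole. The fingers move at their own pace and stop on an object; "newtons" is the grip in N (left out, the last holds). Time passes only in rows, so rows that repeat a pose let the fingers close. It gives the time, the measured TCP pose, the force and the opening at its end, in the units of the state.
- env.state(): the state, without advancing time (a new reading comes with each control period).
- env.grab_frame(name): name is "side" or "top" or "wrist"; returns a dict with "color" (384x512x3 uint8, blue, green, red), "fx", "fy", "cx", "cy" (pixels), "R" (3x3) and "t" (3): a world point X has camera coordinates R X + t; the wrist camera has in their place "hand_eye" (4x4, takes a point from camera to tool coordinates, whose origin is the TCP and whose axes are the flange's). Camera axes: x right, y down, z forward; pixel columns grow to the right and rows downward; lengths in m; the calibration is good to about 2 mm. The wrist camera is an equidistant fisheye: a pixel r from the principal point sees the ray r / f radians off the axis. A picture is of the moment at which its call begins: read the wrist's pose just before it. There is no depth.
- env.finish_job(): hands the job in, once; it reports no verdict.
The state is a dict: "time": time; "q": joint angles; "dq": joint speeds; "tau": joint torques, N m; "tcp_pos": TCP position; "ee_rot": TCP orientation; "ft_force": force on the tool from outside, world axes, zero at the start; "moment": the same for the moment, N m; "grip_width": opening from 0.0 (shut) to 1.0 (fully open).
Only numpy, scipy, OpenCV 4.12 (cv2) and the standard library are available. Lean on these libraries where they do the work, as an engineer would, in place of code of your own. Each camera call takes 0.05 s, during which the arm holds its last target. There are 200 camera calls.

## Working session

There is one attempt and no reset: what is moved stays moved. The work goes in short steps, Python scripts to look and compute and a tool call to move; the robot and the scene stay as the last step left them, time stands still between calls to the robot, and variables do not carry over. Pictures are saved under pics/ and viewed, on a budget of 10 in all, crops included, one or two more only if the job needs it, and the job is handed in when it is done.

Besides the shell and the picture viewer there is one more tool, called after "Call:" in YAML: its name, and indented under it one key for each argument. carry_out: Moves the arm, as the interface text tells. Its arguments: {"type":"object","properties":{"delta_pos":{"type":"array","items":{"type":"array","items":{"type":"number"}}},"delta_rot":{"type":"array","items":{"type":"array","items":{"type":"number"}}},"hand":{"type":"array","items":{"type":"number"}},"newtons":{"type":"number"}},"required":["delta_pos","delta_rot","hand"]}

```bash
mkdir -p pics; ls
python3 - <<'E'
from workcell import env
import cv2,pickle
s=env.state();print(s['time'],s['tcp_pos'],s['ee_rot'],s['grip_width'])
d={}
for n in ("top","side"):
    f=env.grab_frame(n);d[n]=f;cv2.imwrite(f'pics/{n}0.png',f['color']);print(n,f['fx'],f['fy'],f['cx'],f['cy'],f['R'],f['t'])
pickle.dump(d,open('f0.pkl','wb'))
E
```

```text
pics
0.0 [0.1194991  0.51080812 0.25550841] [[-9.73717457e-01  2.27759064e-01 -3.50942414e-04]
 [ 2.27759332e-01  9.73716070e-01 -1.64390538e-03]
 [-3.26960806e-05 -1.68062977e-03 -9.99998587e-01]] 1.0002171430874924
top 476.59825411218276 476.59825411218276 256.8524891598108 194.9352295617027 [[ 0.01710223 -0.99975575  0.01399851]
 [-0.99573263 -0.01829992 -0.09045246]
 [ 0.09068653 -0.01239183 -0.99580239]] [0.00842448 0.60015417 1.28317939]
side 439.0087951548885 439.0087951548885 253.49972325200486 190.12207945363136 [[ 0.7692884  -0.63886687  0.00666898]
 [-0.4251922  -0.51972832 -0.74100882]
 [ 0.47687204  0.56721389 -0.67146218]] [-0.46757863  0.3517316   0.8607993 ]
```

View pics/top0.png

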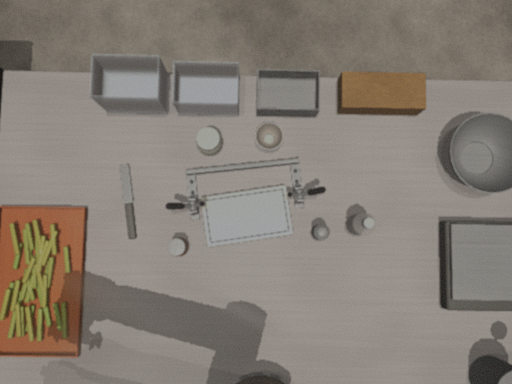

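View pics/side0.png

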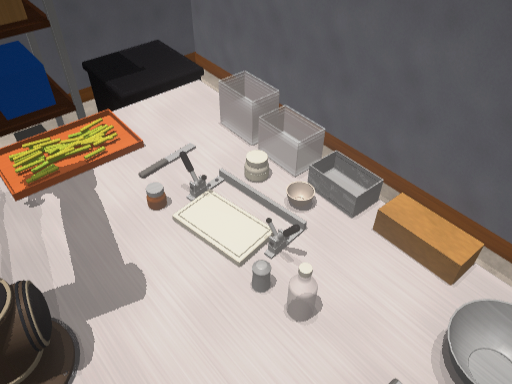

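Top view: fence from about (187,172) to (298,160), board centred at (247,215), left grip (175,206), right grip (317,190), jar (178,246), shaker (320,232), squeeze bottle (365,222). The side view agrees. Next I enlarge the station area and measure.

```bash
cat > h.py <<'E'
import numpy as np,cv2
def ray(f,uv):
    d=f['R'].T@np.array([(uv[0]-f['cx'])/f['fx'],(uv[1]-f['cy'])/f['fy'],1.]);return -f['R'].T@f['t'],d
def onz(f,uv,z):
    c,d=ray(f,uv);return c+d*(z-c[2])/d[2]
def proj(f,X):
    p=f['R']@np.asarray(X)+f['t'];return np.array([f['fx']*p[0]/p[2]+f['cx'],f['fy']*p[1]/p[2]+f['cy']])
def board(f,box=(195,175,300,255),thr=None):
    x0,y0,x1,y1=box;c=f['color'][y0:y1,x0:x1].astype(int)
    m=((c.min(2)>(thr or 190))).astype(np.uint8)
    return m
E
python3 - <<'E'
import pickle,cv2,numpy as np
from h import *
d=pickle.load(open('f0.pkl','rb'))
t=d['top']['color'][145:265,155:345]
s=d['side']['color'][135:285,140:330]
cv2.imwrite('pics/ct.png',cv2.resize(t,None,fx=4,fy=4,interpolation=cv2.INTER_CUBIC))
cv2.imwrite('pics/cs.png',cv2.resize(s,None,fx=4,fy=4,interpolation=cv2.INTER_CUBIC))
c=d['top']['color']
for p in [(247,215),(247,240),(220,215),(247,260),(230,165),(245,178),(190,250),(208,240)]: print(p,c[p[1],p[0]])
E
```

```text
(247, 215) [158 160 159]
(247, 240) [153 154 156]
(220, 215) [161 159 158]
(247, 260) [142 150 153]
(230, 165) [118 125 126]
(245, 178) [142 147 154]
(190, 250) [139 143 150]
(208, 240) [159 158 157]
```

View pics/ct.png

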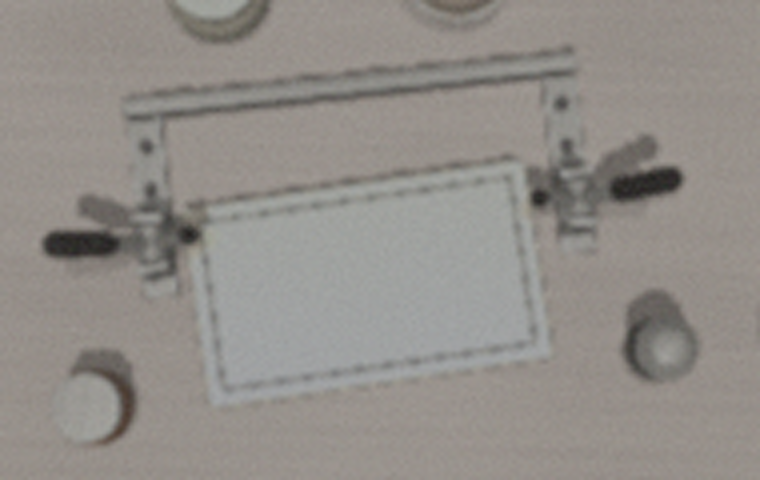

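View pics/cs.png

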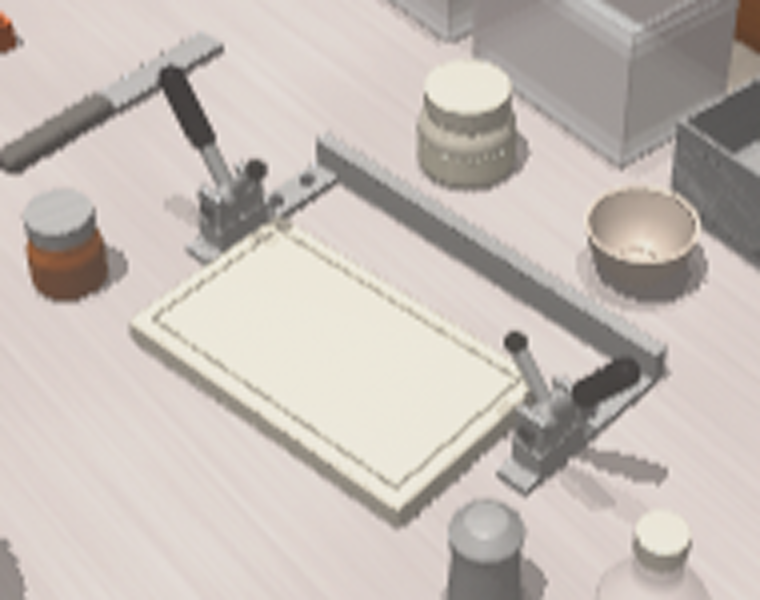

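The crops show the board's top corners at crop px (190,207), (523,160), (550,352), (215,402). The fence band runs from (125,97) to (575,70), and the grips are the dark blobs at (80,243) and (645,184). Both latches are open.

```bash
cat > m0.py <<'E'
import pickle
from h import *
d=pickle.load(open('f0.pkl','rb'));T=d['top'];S=d['side']
ct=lambda p:(p[0]/4+155-.375,p[1]/4+145-.375)
cs=lambda p:(p[0]/4+140-.375,p[1]/4+135-.375)
def tri(a,b):
    (c1,d1),(c2,d2)=ray(T,a),ray(S,b);d1=d1/np.linalg.norm(d1);d2=d2/np.linalg.norm(d2)
    A=np.zeros((3,3));r=np.zeros(3)
    for c,dd in((c1,d1),(c2,d2)):
        P=np.eye(3)-np.outer(dd,dd);A+=P;r+=P@c
    return np.linalg.solve(A,r)
p=lambda n,x:print(n,np.round(np.asarray(x)*1000,1))
B=[onz(T,ct(q),.02) for q in[(190,207),(523,160),(550,352),(215,402)]]
for b in B:p('board',b)
p('bc',np.mean(B,0));print('edge yaw',[np.arctan2(*(-(B[j]-B[i])[[0,1]]*[-1,1])) if 0 else np.degrees(np.arctan2(-(B[i]-B[j])[0],(B[i]-B[j])[1])) for i,j in((0,1),(3,2))])
p('side corners',[onz(S,cs(q),.02) for q in[(133,325),(280,225),(400,510)]])
F=[onz(T,ct(q),.03) for q in[(123,97),(574,50),(127,113),(577,70)]]
for b in F:p('fence',b)
p('fence side',[onz(S,cs(q),.03) for q in[(318,145),(655,360)]])
# grips
def blob(f,box,thr=75):
    x0,y0,x1,y1=box;c=cv2.cvtColor(f['color'],cv2.COLOR_BGR2GRAY)[y0:y1,x0:x1]
    n,l,st,ce=cv2.connectedComponentsWithStats((c<thr).astype(np.uint8));i=1+np.argmax(st[1:,4]);print(st[i]+[x0,y0,0,0,0]);return ce[i]+[x0,y0]
gl=blob(T,(163,198,187,212)),blob(S,(176,148,196,174));gr=blob(T,(305,184,328,198)),blob(S,(280,222,304,238))
p('grip mid L',tri(*gl));p('grip mid R',tri(*gr))
p('foot L',tri(ct((190,235)),cs((257,168))));p('foot R',tri(ct((540,197)),cs((516,341))))
p('jar',onz(T,ct((88,407)),.062));p('shaker',onz(T,ct((665,347)),.077))
p('squeeze',onz(T,(369,222),.15))
E
python3 m0.py
```

```text
board [593.8 169.9  20. ]
board [630.7 -59.6  20. ]
board [498.4 -79.7  20. ]
board [460.3 149.2  20. ]
bc [545.8  44.9  20. ]
edge yaw [np.float64(9.137024892751167), np.float64(9.434936826317479)]
side corners [[455.2 146.3  20. ]
 [586.  164.8  20. ]
 [495.4 -83.9  20. ]]
fence [668. 217.  30.]
fence [706.8 -93.3  30. ]
fence [657.  213.9  30. ]
fence [692.8 -95.5  30. ]
fence side [[651.3 208.2  30. ]
 [689.9 -98.8  30. ]]
[166 203  19   6 100]
[180 152  13  20 117]
[307 187  18   8  93]
[283 225  17  12 102]
grip mid L [561.7 232.3  96.4]
grip mid R [ 608.  -133.7   94.8]
foot L [570.2 163.   81.7]
foot R [599.3 -66.6  81.1]
jar [456.3 229.2  62. ]
shaker [ 502.2 -150.4   77. ]
squeeze [ 526.3 -259.3  150. ]
```

Both views agree: station yaw is about 7.15°, with its origin near (674, 59.5) mm. The board yaw is about 9.2°, and it is about 59 mm short of home. I'll push its near edge with both open fingertips, the jaw axis parallel to the fence, so it squares itself.

Call:
carry_out:
  delta_pos:
    - [36,-56,0]
    - [72,-112,0]
    - [96,-149,0]
    - [120,-186,0]
    - [144,-223,0]
    - [168,-260,0]
    - [190,-294,0]
    - [210,-325,0]
    - [230,-356,0]
    - [250,-387,0]
  delta_rot:
    - [0,0,0.5]
    - [0,0,1]
    - [0,0,1.5]
    - [0,0,2]
    - [0,0,2.5]
    - [0,0,3]
    - [0,0,3.39]
    - [0,0,3.39]
    - [0,0,3.39]
    - [0,0,3.39]
  hand: [70,70,70,70,70,70,70,70,70,70]

```text
time: 0.93
tcp_pos: [0.346, 0.1592, 0.2563]
ee_rot: [[-0.992, -0.125, 0.0], [-0.125, 0.992, 0.0], [-0.0, 0.0, -1.0]]
ft_force: [1.7, 0.9, 1.1]
grip_width: 0.815
```

Call:
carry_out:
  delta_pos:
    - [20,-30,0]
    - [40,-60,0]
    - [58,-90,-20]
    - [61,-95,-60]
    - [61,-95,-100]
    - [61,-95,-140]
    - [61,-95,-180]
    - [61,-95,-205]
    - [61,-95,-215]
    - [61,-95,-215]
  delta_rot:
    - [0,0,0]
    - [0,0,0]
    - [0,0,0]
    - [0,0,0]
    - [0,0,0]
    - [0,0,0]
    - [0,0,0]
    - [0,0,0]
    - [0,0,0]
    - [0,0,0]
  hand: [70,70,70,70,70,70,70,70,70,70]

```text
time: 1.77
tcp_pos: [0.4046, 0.0658, 0.0391]
ee_rot: [[-0.992, -0.125, -0.005], [-0.125, 0.992, -0.001], [0.005, -0.0, -1.0]]
ft_force: [0.3, 0.1, -0.4]
grip_width: 0.819
```

Call:
carry_out:
  delta_pos:
    - [0,0,-2]
    - [0,0,-4]
    - [0,0,-6]
    - [0,0,-8]
    - [0,0,-8]
    - [0,0,-8]
  delta_rot:
    - [0,0,0]
    - [0,0,0]
    - [0,0,0]
    - [0,0,0]
    - [0,0,0]
    - [0,0,0]
  hand: [70,70,70,70,70,70]

```text
time: 2.27
tcp_pos: [0.407, 0.0663, 0.0338]
ee_rot: [[-0.992, -0.125, 0.001], [-0.125, 0.992, 0.0], [-0.001, 0.0, -1.0]]
ft_force: [-0.7, -0.2, -0.3]
grip_width: 0.818
```

Call:
carry_out:
  delta_pos:
    - [2,-15,0]
    - [4,-30,-1]
    - [5,-38,-2]
    - [5,-38,-3]
    - [5,-38,-4]
    - [5,-38,-5]
    - [5,-38,-5]
    - [5,-38,-5]
  delta_rot:
    - [0,0,0]
    - [0,0,0]
    - [0,0,0]
    - [0,0,0]
    - [0,0,0]
    - [0,0,0]
    - [0,0,0]
    - [0,0,0]
  hand: [70,70,70,70,70,70,70,70]

```text
time: 2.93
tcp_pos: [0.4115, 0.0286, 0.0282]
ee_rot: [[-0.992, -0.126, -0.0], [-0.126, 0.992, 0.0], [0.0, 0.0, -1.0]]
ft_force: [-0.2, 0.8, 0.1]
grip_width: 0.818
```

Run:
```python
from workcell import env
import cv2
s=env.state();print(s['time'],s['tcp_pos'],s['ft_force'])
f=env.grab_frame('side');cv2.imwrite('pics/s1.png',cv2.resize(f['color'][140:330,80:320],None,fx=3,fy=3,interpolation=cv2.INTER_CUBIC))
```

```text
2.9333 [0.4115424  0.02859951 0.02821496] [-0.22805044  0.82383536  0.07762089]
```

View pics/s1.png

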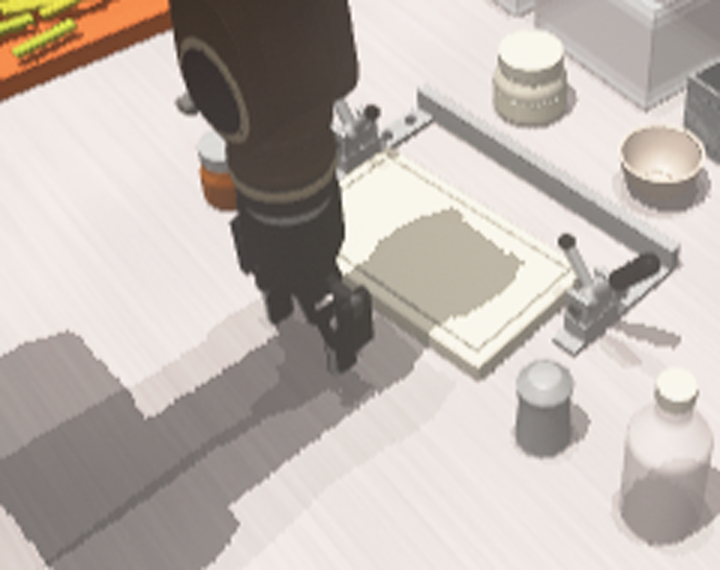

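The gripper (tips near crop px (345,365)) sits just short of the board's near edge. It is low, centred, and clear of the jar and shaker. Now I push along the station's x.

Call:
carry_out:
  delta_pos:
    - [12,1.5,0]
    - [24,3,0]
    - [35.7,4.5,0]
    - [43.7,5.5,0]
    - [51.6,6.5,0]
    - [59.5,7.5,0]
    - [67.5,8.5,0]
    - [75.4,9.5,0]
    - [83.4,10.5,0]
    - [91.3,11.5,0]
  delta_rot:
    - [0,0,0]
    - [0,0,0]
    - [0,0,0]
    - [0,0,0]
    - [0,0,0]
    - [0,0,0]
    - [0,0,0]
    - [0,0,0]
    - [0,0,0]
    - [0,0,0]
  hand: [70,70,70,70,70,70,70,70,70,70]

```text
time: 3.82
tcp_pos: [0.5011, 0.0396, 0.0275]
ee_rot: [[-0.992, -0.125, -0.006], [-0.125, 0.992, -0.001], [0.006, 0.0, -1.0]]
ft_force: [-9.0, -0.7, 5.6]
grip_width: 0.821
```

Call:
carry_out:
  delta_pos:
    - [4,0.5,0]
    - [8,1,0]
    - [8,1,0]
    - [8,1,0]
  delta_rot:
    - [0,0,0]
    - [0,0,0]
    - [0,0,0]
    - [0,0,0]
  hand: [70,70,70,70]

```text
time: 4.15
tcp_pos: [0.5104, 0.0406, 0.0275]
ee_rot: [[-0.992, -0.125, -0.002], [-0.125, 0.992, -0.0], [0.002, 0.0, -1.0]]
ft_force: [-2.4, 1.1, -2.5]
grip_width: 0.821
```

Call:
carry_out:
  delta_pos:
    - [3,0.4,0]
    - [6,0.8,0]
    - [8,1,0]
    - [8,1,0]
    - [8,1,0]
  delta_rot:
    - [0,0,0]
    - [0,0,0]
    - [0,0,0]
    - [0,0,0]
    - [0,0,0]
  hand: [70,70,70,70,70]

```text
time: 4.57
tcp_pos: [0.5194, 0.0417, 0.0283]
ee_rot: [[-0.992, -0.125, 0.0], [-0.125, 0.992, 0.0], [-0.001, 0.0, -1.0]]
ft_force: [-1.3, -0.1, -1.2]
grip_width: 0.819
```

Call:
carry_out:
  delta_pos:
    - [1.5,0.2,0]
    - [3,0.4,0]
    - [4,0.5,0]
    - [4,0.5,0]
  delta_rot:
    - [0,0,0]
    - [0,0,0]
    - [0,0,0]
    - [0,0,0]
  hand: [70,70,70,70]

```text
time: 4.9
tcp_pos: [0.5227, 0.0422, 0.0284]
ee_rot: [[-0.992, -0.125, -0.0], [-0.125, 0.992, -0.0], [0.0, 0.0, -1.0]]
ft_force: [-4.1, -0.9, -0.1]
grip_width: 0.822
```

Call:
carry_out:
  delta_pos:
    - [1,0.1,0]
    - [2,0.25,0]
    - [3,0.4,0]
    - [3,0.4,0]
  delta_rot:
    - [0,0,0]
    - [0,0,0]
    - [0,0,0]
    - [0,0,0]
  hand: [70,70,70,70]

```text
time: 5.23
tcp_pos: [0.5253, 0.0425, 0.0283]
ee_rot: [[-0.992, -0.125, -0.001], [-0.125, 0.992, -0.0], [0.001, 0.0, -1.0]]
ft_force: [-5.8, -1.2, 1.9]
grip_width: 0.822
```

Call:
carry_out:
  delta_pos:
    - [1,0.1,0]
    - [2,0.25,0]
    - [3,0.4,0]
    - [3,0.4,0]
  delta_rot:
    - [0,0,0]
    - [0,0,0]
    - [0,0,0]
    - [0,0,0]
  hand: [70,70,70,70]

```text
time: 5.57
tcp_pos: [0.5255, 0.0426, 0.0282]
ee_rot: [[-0.992, -0.125, -0.006], [-0.125, 0.992, -0.001], [0.006, -0.0, -1.0]]
ft_force: [-16.1, -2.1, 11.0]
grip_width: 0.821
```

It has stalled against the fence: 16 N with only 0.2 mm of travel. I back off, rise and look.

Call:
carry_out:
  delta_pos:
    - [-15,-2,0]
    - [-40,-5,0]
    - [-75,-9,10]
    - [-110,-14,40]
    - [-145,-18,75]
    - [-180,-22,110]
    - [-215,-27,145]
    - [-230,-29,170]
    - [-230,-29,190]
    - [-230,-29,190]
  delta_rot:
    - [0,0,0]
    - [0,0,0]
    - [0,0,0]
    - [0,0,0]
    - [0,0,0]
    - [0,0,0]
    - [0,0,0]
    - [0,0,0]
    - [0,0,0]
    - [0,0,0]
  hand: [0,0,0,0,0,0,0,0,0,0]

```text
time: 6.4
tcp_pos: [0.3003, 0.014, 0.225]
ee_rot: [[-0.992, -0.125, 0.013], [-0.125, 0.992, 0.001], [-0.013, -0.001, -1.0]]
ft_force: [1.5, 0.4, -0.5]
grip_width: -0.0
```

Run:
```python
from workcell import env
import cv2,pickle,numpy as np
s=env.state();print(s['time'],s['tcp_pos'],s['grip_width'])
d={n:env.grab_frame(n) for n in('top','side')};pickle.dump(d,open('f1.pkl','wb'))
a=cv2.resize(d['top']['color'][145:265,155:345],None,fx=4,fy=4,interpolation=cv2.INTER_CUBIC)
cv2.imwrite('pics/ct1.png',a)
```

```text
6.4 [0.3003419  0.01396233 0.22501895] -3.982864299063777e-05
```

View pics/ct1.png

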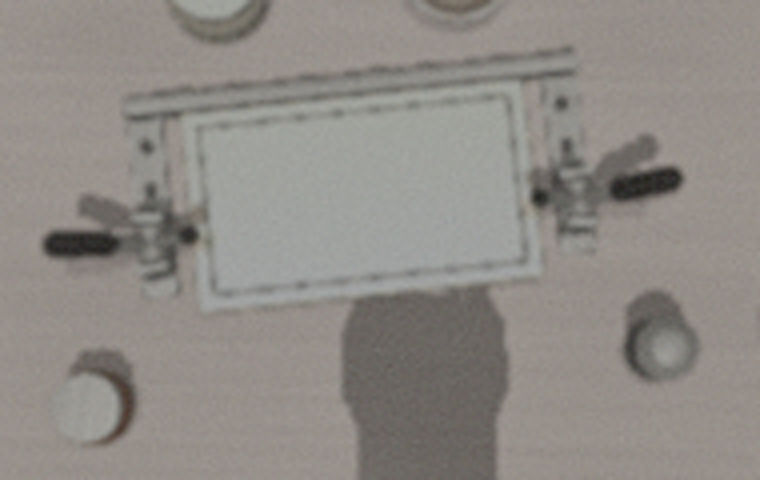

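The board's far edge is now under the fence line: fence lower edge (127,113) to (577,70), board near edge (207,311) to (541,271). Both latches are open and the bystanders haven't moved. I'll fit the edges to check that it is parallel.

```bash
cat > edge.py <<'E'
import pickle,sys
from h import *
def fit(f,a,b,z,skip=(),n=80,half=4,sign=1,plot=False):
    g=cv2.GaussianBlur(cv2.cvtColor(f['color'],cv2.COLOR_BGR2GRAY).astype(np.float32),(0,0),.7)
    a=np.array(a,float);b=np.array(b,float);t=(b-a)/np.linalg.norm(b-a);nn=np.array([-t[1],t[0]])
    o=np.arange(-half,half+.01,.1);P=[]
    for s in np.linspace(.06,.94,n):
        p=a+s*(b-a)
        if any(l<p[0]<h for l,h in skip):continue
        q=(p+o[:,None]*nn).astype(np.float32)
        v=cv2.remap(g,q[:,:1],q[:,1:],cv2.INTER_CUBIC).ravel();gr=np.gradient(v)*sign
        P.append(q[np.argmax(gr)])
    vx,vy,x,y=cv2.fitLine(np.array(P),cv2.DIST_HUBER,0,.01,.01).ravel()
    L=np.array([vx,vy])*np.sign(vx);c=np.array([x,y])
    A=onz(f,c+L*(a[0]-c[0])/L[0],z);B=onz(f,c+L*(b[0]-c[0])/L[0],z)
    res=np.std((np.array(P)-c)@np.array([-L[1],L[0]]))
    print('yaw %.2f deg'%np.degrees(np.arctan2((B-A)[0],-(B-A)[1])),'res px %.2f'%res,np.round((A+B)/2*1000,1),np.round(A*1000),np.round(B*1000))
    return A,B
E
python3 - <<'E'
from edge import *
ct=lambda p:(p[0]/4+155-.375,p[1]/4+145-.375)
for n in(0,1):
    f=pickle.load(open(f'f{n}.pkl','rb'))['top']
    print(n,'fence far');fit(f,ct((123,97)),ct((574,50)),.03,sign=1,half=2)
    print('near edge')
    a,b=[((215,402),(550,352)),((207,309),(541,271))][n]
    fit(f,ct(a),ct(b),.02,sign=-1,half=2.5,skip=[(238,284)] if n else ())
    print('near groove (dark)')
    a,b=[((228,389),(537,345)),((215,295),(527,262))][n]
    fit(f,ct(a),ct(b),.02,sign=1,half=2)
    print('far groove')
    a,b=[((212,219),(510,178)),((205,128),(512,97))][n]
    fit(f,ct(a),ct(b),.02,sign=1,half=2)
E
```

```text
0 fence far
yaw 7.08 deg res px 0.30 [683.2  61.8  30. ] [664. 217.  30.] [702. -93.  30.]
near edge
yaw 9.54 deg res px 0.26 [476.9  34.7  20. ] [458. 149.  20.] [496. -80.  20.]
near groove (dark)
yaw 9.60 deg res px 0.18 [484.   34.9  20. ] [466. 140.  20.] [502. -71.  20.]
far groove
yaw 9.36 deg res px 0.45 [598.5  51.8  20. ] [582. 154.  20.] [615. -51.  20.]
1 fence far
yaw 7.04 deg res px 0.30 [683.2  61.8  30. ] [664. 217.  30.] [702. -93.  30.]
near edge
yaw 7.15 deg res px 0.24 [537.2  41.7  20. ] [523. 156.  20.] [552. -73.  20.]
near groove (dark)
yaw 7.14 deg res px 0.18 [544.3  43.9  20. ] [531. 151.  20.] [558. -63.  20.]
far groove
yaw 7.26 deg res px 0.23 [659.6  54.8  20. ] [646. 161.  20.] [673. -51.  20.]
```

The board is flush: its yaw is 7.15° against the fence's 7.05°. Next is the left latch. The fingers are closed; I go outside the lever at station y≈+238, then down.

Call:
carry_out:
  delta_pos:
    - [20,21,0]
    - [50,53,0]
    - [80,85,0]
    - [108,114,0]
    - [136,144,0]
    - [164,174,0]
    - [192,204,0]
    - [218,232,0]
    - [240,256,0]
    - [255,270,0]
  delta_rot:
    - [0,0,0]
    - [0,0,0]
    - [0,0,0]
    - [0,0,0]
    - [0,0,0]
    - [0,0,0]
    - [0,0,0]
    - [0,0,0]
    - [0,0,0]
    - [0,0,0]
  hand: [0,0,0,0,0,0,0,0,0,0]

```text
time: 7.33
tcp_pos: [0.5561, 0.2871, 0.2151]
ee_rot: [[-0.992, -0.127, -0.001], [-0.127, 0.992, -0.0], [0.001, -0.0, -1.0]]
ft_force: [-0.5, -0.3, 0.2]
grip_width: 0.006
```

Call:
carry_out:
  delta_pos:
    - [0,0,0]
    - [0,0,0]
    - [0,0,0]
    - [0,0,0]
  delta_rot:
    - [0,0,0]
    - [0,0,0]
    - [0,0,0]
    - [0,0,0]
  hand: [0,0,0,0]

```text
time: 7.67
tcp_pos: [0.5535, 0.2834, 0.2178]
ee_rot: [[-0.992, -0.124, -0.001], [-0.124, 0.992, -0.0], [0.001, -0.0, -1.0]]
ft_force: [0.3, 0.8, 0.3]
grip_width: 0.003
```

Call:
carry_out:
  delta_pos:
    - [1,0,-20]
    - [1,1,-45]
    - [1,1,-70]
    - [1,1,-88]
    - [1,1,-97]
    - [1,1,-97]
    - [1,1,-97]
  delta_rot:
    - [0,0,0]
    - [0,0,0]
    - [0,0,0]
    - [0,0,0]
    - [0,0,0]
    - [0,0,0]
    - [0,0,0]
  hand: [0,0,0,0,0,0,0]

```text
time: 8.25
tcp_pos: [0.5548, 0.2846, 0.1221]
ee_rot: [[-0.992, -0.124, 0.0], [-0.124, 0.992, 0.0], [-0.0, 0.0, -1.0]]
ft_force: [0.2, -0.0, 0.7]
grip_width: -0.003
```

Call:
carry_out:
  delta_pos:
    - [0.7,-6,0]
    - [1.5,-12,0]
    - [2.2,-18,0]
    - [3,-24,0]
    - [3.7,-30,0]
    - [4.5,-36,0]
    - [5,-40,0]
    - [5,-40,0]
  delta_rot:
    - [0,0,0]
    - [0,0,0]
    - [0,0,0]
    - [0,0,0]
    - [0,0,0]
    - [0,0,0]
    - [0,0,0]
    - [0,0,0]
  hand: [0,0,0,0,0,0,0,0]

```text
time: 8.92
tcp_pos: [0.5614, 0.2454, 0.1236]
ee_rot: [[-0.992, -0.125, 0.004], [-0.125, 0.992, 0.003], [-0.004, 0.003, -1.0]]
ft_force: [0.7, 4.5, 3.4]
grip_width: -0.0
```

The lever is pushing back with 4.5 N, as expected. I continue past centre.

Call:
carry_out:
  delta_pos:
    - [0.7,-6,0]
    - [1.5,-12,0]
    - [2.2,-18,0]
    - [3,-24,0]
    - [3.7,-30,0]
    - [4.5,-36,0]
    - [5,-40,0]
    - [5.4,-43,0]
    - [5.4,-43,0]
    - [5.4,-43,0]
  delta_rot:
    - [0,0,0]
    - [0,0,0]
    - [0,0,0]
    - [0,0,0]
    - [0,0,0]
    - [0,0,0]
    - [0,0,0]
    - [0,0,0]
    - [0,0,0]
    - [0,0,0]
  hand: [0,0,0,0,0,0,0,0,0,0]

```text
time: 9.75
tcp_pos: [0.5652, 0.2016, 0.1208]
ee_rot: [[-0.992, -0.124, -0.001], [-0.124, 0.992, -0.0], [0.001, -0.0, -1.0]]
ft_force: [-0.1, -0.1, 0.3]
grip_width: 0.003
```

Call:
carry_out:
  delta_pos:
    - [-1.2,10,0]
    - [-2.5,20,0]
    - [-2.5,20,25]
    - [-2.5,20,60]
    - [-2.5,20,95]
    - [-2.5,20,110]
    - [-2.5,20,110]
  delta_rot:
    - [0,0,0]
    - [0,0,0]
    - [0,0,0]
    - [0,0,0]
    - [0,0,0]
    - [0,0,0]
    - [0,0,0]
  hand: [0,0,0,0,0,0,0]

```text
time: 10.33
tcp_pos: [0.5642, 0.2241, 0.2362]
ee_rot: [[-0.992, -0.126, 0.007], [-0.126, 0.992, 0.003], [-0.007, 0.002, -1.0]]
ft_force: [0.5, 0.0, -0.8]
grip_width: -0.003
```

Call:
carry_out:
  delta_pos:
    - [3,-25,0]
    - [7,-60,0]
    - [12,-100,0]
    - [17,-140,0]
    - [22,-180,0]
    - [27,-220,0]
    - [32,-260,0]
    - [37,-300,0]
    - [41,-335,0]
    - [45,-365,0]
  delta_rot:
    - [0,0,0]
    - [0,0,0]
    - [0,0,0]
    - [0,0,0]
    - [0,0,0]
    - [0,0,0]
    - [0,0,0]
    - [0,0,0]
    - [0,0,0]
    - [0,0,0]
  hand: [0,0,0,0,0,0,0,0,0,0]

```text
time: 11.17
tcp_pos: [0.6079, -0.1445, 0.2301]
ee_rot: [[-0.992, -0.125, -0.001], [-0.125, 0.992, 0.0], [0.001, 0.0, -1.0]]
ft_force: [-0.3, -0.0, -0.2]
grip_width: 0.0
```

Call:
carry_out:
  delta_pos:
    - [2,-20,0]
    - [4,-38,0]
    - [5,-48,0]
    - [5,-48,0]
    - [5,-48,0]
  delta_rot:
    - [0,0,0]
    - [0,0,0]
    - [0,0,0]
    - [0,0,0]
    - [0,0,0]
  hand: [0,0,0,0,0]

```text
time: 11.58
tcp_pos: [0.6129, -0.1903, 0.2305]
ee_rot: [[-0.992, -0.125, -0.001], [-0.125, 0.992, 0.001], [0.001, 0.001, -1.0]]
ft_force: [-0.6, 0.0, 0.1]
grip_width: -0.002
```

Run:
```python
from workcell import env
import cv2,pickle,numpy as np
s=env.state();print(s['time'],s['tcp_pos'],s['grip_width'])
d={n:env.grab_frame(n) for n in('top','side')};pickle.dump(d,open('f2.pkl','wb'))
a=d['top']['color'][145:265,155:345];b=d['side']['color'][115:285,140:330]
r=lambda i:cv2.resize(i,(400,int(i.shape[0]*400/i.shape[1])),interpolation=cv2.INTER_CUBIC)
a,b=r(a),r(b);a=cv2.copyMakeBorder(a,0,b.shape[0]-a.shape[0],0,0,cv2.BORDER_CONSTANT)
cv2.imwrite('pics/c2.png',np.hstack([a,b]))
```

```text
11.5833 [ 0.61292751 -0.19025166  0.23046628] -0.0017495774562172263
```

View pics/c2.png

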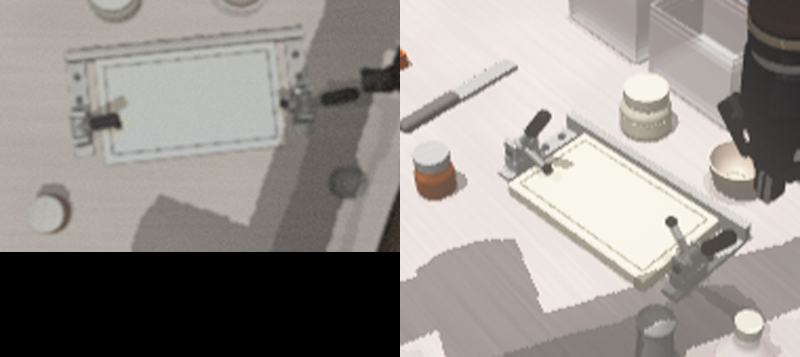

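The left lever is over: its grip now lies inward at (105,121) in the top half and its foot is on the board. The board is still at the fence, the right lever is open, and the gripper is just outside it with the bottle clear. Going down on the right side.

Call:
carry_out:
  delta_pos:
    - [0,0,-20]
    - [0,0,-45]
    - [0,0,-70]
    - [0,0,-92]
    - [0,0,-109]
    - [0,0,-109]
    - [0,0,-109]
  delta_rot:
    - [0,0,0]
    - [0,0,0]
    - [0,0,0]
    - [0,0,0]
    - [0,0,0]
    - [0,0,0]
    - [0,0,0]
  hand: [0,0,0,0,0,0,0]

```text
time: 12.27
tcp_pos: [0.6123, -0.1896, 0.1219]
ee_rot: [[-0.992, -0.126, -0.002], [-0.126, 0.992, 0.001], [0.002, 0.001, -1.0]]
ft_force: [-0.0, 0.3, 1.4]
grip_width: 0.001
```

Call:
carry_out:
  delta_pos:
    - [-0.7,6,0]
    - [-1.5,12,0]
    - [-2.2,18,0]
    - [-3,24,0]
    - [-3.7,30,0]
    - [-4.5,36,0]
    - [-5,40,0]
    - [-5,40,0]
  delta_rot:
    - [0,0,0]
    - [0,0,0]
    - [0,0,0]
    - [0,0,0]
    - [0,0,0]
    - [0,0,0]
    - [0,0,0]
    - [0,0,0]
  hand: [0,0,0,0,0,0,0,0]

```text
time: 12.93
tcp_pos: [0.6094, -0.1515, 0.125]
ee_rot: [[-0.992, -0.125, 0.005], [-0.125, 0.992, -0.003], [-0.005, -0.004, -1.0]]
ft_force: [1.9, -5.6, 4.8]
grip_width: 0.002
```

Call:
carry_out:
  delta_pos:
    - [-0.7,6,0]
    - [-1.5,12,0]
    - [-2.2,18,0]
    - [-3,24,0]
    - [-3.7,30,0]
    - [-4.5,36,0]
    - [-5,41,0]
    - [-5.6,45,0]
    - [-5.6,45,0]
    - [-5.6,45,0]
  delta_rot:
    - [0,0,0]
    - [0,0,0]
    - [0,0,0]
    - [0,0,0]
    - [0,0,0]
    - [0,0,0]
    - [0,0,0]
    - [0,0,0]
    - [0,0,0]
    - [0,0,0]
  hand: [0,0,0,0,0,0,0,0,0,0]

```text
time: 13.77
tcp_pos: [0.602, -0.1055, 0.1218]
ee_rot: [[-0.992, -0.126, -0.001], [-0.126, 0.992, 0.0], [0.001, 0.0, -1.0]]
ft_force: [1.0, -0.8, -0.3]
grip_width: -0.0
```

Call:
carry_out:
  delta_pos:
    - [1.2,-10,0]
    - [2.5,-20,0]
    - [2.5,-20,25]
    - [2.5,-20,60]
    - [2.5,-20,95]
    - [-10,5,115]
    - [-40,30,125]
    - [-75,50,125]
    - [-110,70,125]
    - [-145,90,125]
  delta_rot:
    - [0,0,0]
    - [0,0,0]
    - [0,0,0]
    - [0,0,0]
    - [0,0,0]
    - [0,0,0]
    - [0,0,0]
    - [0,0,0]
    - [0,0,0]
    - [0,0,0]
  hand: [0,0,0,0,0,0,0,0,0,0]

```text
time: 14.6
tcp_pos: [0.4562, -0.0164, 0.2474]
ee_rot: [[-0.992, -0.123, 0.001], [-0.123, 0.992, -0.0], [-0.001, -0.0, -1.0]]
ft_force: [-0.8, 0.1, 0.2]
grip_width: 0.0
```

Call:
carry_out:
  delta_pos:
    - [-35,10,0]
    - [-70,15,0]
    - [-105,20,0]
    - [-140,25,0]
    - [-165,30,0]
    - [-165,30,0]
    - [-165,30,0]
  delta_rot:
    - [0,0,0]
    - [0,0,0]
    - [0,0,0]
    - [0,0,0]
    - [0,0,0]
    - [0,0,0]
    - [0,0,0]
  hand: [0,0,0,0,0,0,0]

```text
time: 15.18
tcp_pos: [0.2922, 0.0135, 0.248]
ee_rot: [[-0.992, -0.124, 0.003], [-0.124, 0.992, -0.0], [-0.003, -0.0, -1.0]]
ft_force: [0.7, -0.1, 0.4]
grip_width: 0.002
```

Run:
```python
from workcell import env
from edge import *
s=env.state();print(s['time'],s['tcp_pos'],s['ft_force'])
d={n:env.grab_frame(n) for n in('top','side')};pickle.dump(d,open('f3.pkl','wb'))
a=d['top']['color'][145:265,155:345];b=d['side']['color'][115:285,140:330]
r=lambda i:cv2.resize(i,(400,int(i.shape[0]*400/i.shape[1])),interpolation=cv2.INTER_CUBIC)
a,b=r(a),r(b);a=cv2.copyMakeBorder(a,0,b.shape[0]-a.shape[0],0,0,cv2.BORDER_CONSTANT)
cv2.imwrite('pics/c3.png',np.hstack([a,b]))
ct=lambda p:(p[0]/4+155-.375,p[1]/4+145-.375)
fit(d['top'],ct((207,309)),ct((541,271)),.02,sign=-1,half=2.5,skip=[(238,284)])
fit(d['top'],ct((215,295)),ct((527,262)),.02,sign=1,half=2)
fit(d['top'],ct((205,128)),ct((512,97)),.02,sign=1,half=2)
```

```text
15.1833 [0.29218234 0.01354046 0.24798832] [ 0.74401639 -0.0654789   0.39047685]
yaw 7.27 deg res px 0.21 [537.3  41.7  20. ] [523. 156.  20.] [552. -73.  20.]
yaw 7.23 deg res px 0.16 [544.2  43.9  20. ] [531. 151.  20.] [558. -63.  20.]
yaw 7.24 deg res px 0.26 [659.6  54.8  20. ] [646. 161.  20.] [673. -51.  20.]
```

View pics/c3.png

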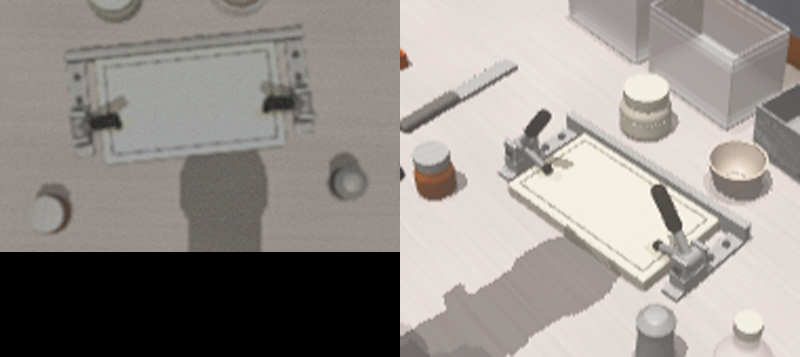

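Both levers are over, with grips at (105,121) and (280,103) and feet down on the board. The board hasn't moved since it was homed, the bystanders are in place, and the arm is clear. Handing in.

```bash
python3 -c "
from workcell import env
print(env.finish_job())"
```

```text
the job is handed in; nothing more can be done
None
```

The job is handed in, at about 15 s on the robot's clock. I pushed the board home with both open fingertips. Then I flipped the left and right levers from outside with the closed fingers.

**Last checks:**
- **Board:** its yaw measured 7.2–7.3° against about 7.05° for the fence. It moved less than 0.2 mm between homing and the end. While pushing, it had stalled against the fence at 16 N.
- **Latches:** both levers look snapped over with their feet on the board. I judged this from the pictures and from the push force dropping to about zero. The lever angles and foot heights were not measured.
- **Bystanders and arm:** the objects beside and behind the station look unmoved in the pictures. The arm is well clear.

**Disagreements:**
- The top and side cameras differed by about 4–5 mm in absolute position. By the top camera's absolute position, the board came out about 2 mm past nominal home, so I relied on the stall and the parallel edges instead.
- My second approach move ended about 40 mm from where I expected, because moves are counted from the pose actually reached. I corrected that before touching anything.

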